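# Index the traverser and hold its lock home

### The arm

A 6-joint arm with a two-finger parallel gripper is mounted at the origin on a cart in front of the work surface, level with it; the furniture and walls round the work are solid. World frame = base frame: x ahead of the robot, y to its left, z up, the work surface at z = 0. Lengths are in m, angles in degrees, forces in N, time in s.
With the tool pointing down it reaches from about 0.4 to 0.825 m from the base axis. Payload 7 kg.
Tool frame: the origin (TCP) lies between the finger pads; the fingertips stand 25 mm ahead of it and the grasp point (between the pads) lies 6 mm ahead of it; z points along the fingers, y is the line along which they close (so a half turn about z gives the same grasp; the last joint's range is limited). The gripper opens to 88 mm and grips with 3 to 60 N. Pads are 19 mm wide; open, the fingers measure 130 mm over their backs; the gripper's body (78 mm by 193 mm) begins 47 mm behind the grasp point.
Start: joints at [-48.352, 20.546, 0.682, 0, -70.136, -16.507], TCP at [0.287, -0.611, 0.252] pointing down, gripper open.
Joint ranges: [-176.03, 176.03], [-82.01, 121.73], [-58.28, 71.71], [-173.87, 95.51], [-174.79, -0.11], [-173.66, 173.66]. Speed limits (degrees/s): [136.94, 136.94, 172.46, 180, 180, 180].

### API

Orientations are given as [roll, pitch, yaw] about the fixed x, y, z axes, in that order (R = Rz(yaw) Ry(pitch) Rx(roll)).
In Python, from plant import ctrl gives the robot as it stands.
- The arm moves only by the tool drive_effector, called after "Emit:" as name(argument=value, ...) on one line, values as JSON. Schema: {"type":"object","properties":{"plan":{"type":"array","items":{"type":"object","properties":{"d":{"type":"array","items":{"type":"number"},"minItems":3,"maxItems":3},"rz":{"type":"number"},"jaw":{"type":"number"}},"additionalProperties":false,"required":["jaw"]},"minItems":1,"maxItems":8},"only":{"type":"string"},"quiet":{"type":"boolean"},"lines":{"type":"string"}},"required":["plan"],"additionalProperties":false}. plan is a list of rows, 1 to 8 of them, each an object with the fields d (a list: dx, dy, dz in units of 25 mm), rz (a turn about the tool's z in units of 10 degrees), jaw (the finger opening in m); a field left out counts as zero (the opening has to be given); each row is the pose to reach, as a shift and turn from the pose commanded when the call began, along the tool's axes at that moment; what a row does not reach only later rows make up. A row lasts 1/8 s, in which the tool goes at most 0.0625 m and 10.7 degrees, less where a joint would pass 70% of its speed; a pose out of reach is approached as far as the arm can. The fingers move at their own pace and stop on an object; the grip force is fixed at half the most. Time passes only in rows, so rows that do not move let the fingers close. The tool returns the time, the measured TCP pose, the force, the opening and the grip force at its end. only (a regular expression) keeps the lines of the reply that match it, lines (a string "A,B") keeps lines A to B, and quiet returns only ok. Input that does not fit is refused with a message, and nothing moves.
- ctrl.get_obs(): the state, without advancing time (a new reading comes with each control period).
- ctrl.snapshot(name): name is "side" or "top"; returns a dict with "frame" (420x560x3 uint8, red, green, blue), "z_map" (420x560 float32, m along the optical axis (not along the pixel's ray), 0 where there is no reading), "fovy" (degrees; the focal length in pixels is half the picture's height over the tangent of half this angle, whatever the lens; pixels are square), "cx", "cy" (the principal point, pixels), "R" (3x3) and "t" (3): a world point X has camera coordinates R X + t. Camera axes: x right, y down, z forward; pixel columns grow to the right and rows downward; lengths in m; the calibration is good to about 2 mm. A picture is of the moment at which its call begins.
- ctrl.close_job(): hands the job in; it is judged then, once.
The state is a dict: "clock": time; "joint_pos": joint angles; "qvel": joint speeds; "tau": joint torques, N m; "tool_pos": TCP position; "orientation": TCP orientation; "force": force on the tool from outside, world axes, zero at the start; "moment": the same for the moment, N m; "opening": finger opening in m; "gripper_force": force on a finger pad.
Only numpy, scipy, OpenCV 4.12 (cv2) and the standard library are available. Lean on these libraries where they do the work, as an engineer would, in place of code of your own. Each camera call takes 0.05 s, during which the arm holds its last target. There are 200 camera calls.

### The job

The blue coach is going to be driven onto the model-railway traverser: take the deck by its black knob and slide it until it clicks in line with the road the blue coach stands on. Then take the red-handled lock key out of its wooden stand, put its shaft in the deck's brass lock barrel, turn it until its feather finds the keyway and it drops fully home, and go on pushing so that the sprung barrel goes down and locks the deck. The lock springs up when let go, so finish still gripping the key and holding it pressed down; leave the coaches, the oil bottle, the track rubber and the tin of couplers where they are.

Things in the scene. Friction and masses are not known exactly. Their poses are not given: they have to be found in the camera images.
- traverser: fixed plywood traverser on legs; board top 138, rail heads 144 mm high. Origin on the table, under the middle of the deck pit and the middle road; covers x -60 to +90, y -161 to +251 mm. Three tracks (roads) run along its y at x = -33 (front), 0 (middle), +33 mm (back); on the +y side, at y about 172 mm, one coach stands on each. The deck slides along x in the pit (y -97 to +97 mm).
- deck (a joint): slide of the aluminium deck (65 x 186 mm, top at 138 mm, one track on it, no coach) along the traverser's +x, m: 0 = in line with the front road, 0.033 middle, 0.066 back; stops at -0.003 and 0.069. Starts between front and middle. A sprung ball centres it at each road: pulls it in from 3 mm off, is felt within 10 mm, takes about 6 N to pass; sliding friction about 0.5 N.
- deck_knob (a point): grip point on the axis of the deck's upright black knob, 166 mm above the table; knob 16 mm across from 154 to 170 mm up, top 173 mm, foot 20 mm wide. Axes as the traverser's; lies at traverser y = +45 mm and at x = X + 27 mm when the deck is in line with the road at X. Deck and bed round it are at most 144 mm high for 45 mm (the barrel is 95 mm off along -y).
- barrel_mouth (a point): centre of the top face of the brass lock barrel (30 mm across) on the deck, 95 mm along -y from the knob, 164 mm above the table when up. Bore 14 mm across, deeper than the key; keyway 6 mm wide, reaching 12 mm from the axis on this point's own -x side; z up. The barrel is left turned up to 0.6 rad either way; turns only against 0.15 N m. Key fits at this point's yaw, within about 0.1 rad.
- lock_plunger (a joint): how far the lock barrel is pressed down, m: 0 = up, 0.006 = fully down (hard stop). Spring: about 6 N before it starts to move, 9 N at the stop; springs up when let go. Its bolt enters the bed only with the deck in line with a road (to about 1.5 mm); elsewhere it stops after about 1.5 mm.
- lock_key: loose key, 60 g, upright in its stand. Origin on the axis under its steel collar (28 mm wide, 4 thick), z up. Flat red handle 18 (x) x 12 (y, grip across) mm, 4 to 38 mm above the origin. Below: shaft 12 mm thick, 24 long, last 4 mm tapered to 7. Feather 4 mm wide, reaching 10 mm from the axis on the key's -x side (marked red on collar, white on handle), origin down to -18 mm.
- key_stand: fixed wooden block 56 (x) x 100 (y) x 34 mm high; origin at its underside centre. The key hangs by its collar in the 22 mm hole at its centre (origin 34 mm up). Key fully home later: its collar lies on the barrel's top, its origin at point barrel_mouth, at the same yaw; before it is turned right, the feather rests on the barrel and the collar stays 18 mm above it.
- coach_blue: N-gauge coach with blue lower sides, 19 mm (x) by 131 mm (y) by 26 mm high, loose on one of the three roads; origin under its middle, on the rail heads. Its traverser x tells the road. Leave it there.
- coach_yellow: coach with yellow lower sides, 19 x 131 x 26 mm, loose on another road; leave it
- coach_maroon: dark maroon and cream coach, 19 x 131 x 26 mm, loose on another road; leave it
- gear_oil: small oil bottle with red spout, 22 mm across, 55 mm high; bystander
- parts_tin: open round tin of couplers, 59 mm across, 21 mm high; bystander
- rail_rubber: blue and brown track rubber, 27 x 62 x 19 mm; bystander

How it is judged (in metres and radians):
On the way, in this order (a step that is already met when the one before it is completed fails the run):
1. the deck rests clicked in line with the blue coach's road (((x of coach_blue in the frame of traverser between -0.045 and -0.021 m and value of joint deck between -0.002 and 0.002 m) or (x of coach_blue in the frame of traverser between -0.012 and 0.012 m and value of joint deck between 0.031 and 0.035 m) or (x of coach_blue in the frame of traverser between 0.021 and 0.045 m and value of joint deck between 0.064 and 0.068 m)) and velocity of joint deck between -0.01 and 0.01 m/s), for 0.2 s.
2. the key is fully home in the lock barrel, feather in the keyway (horizontal distance between lock_key and barrel_mouth below 0.003 m and z of lock_key in the frame of barrel_mouth between -0.003 and 0.003 m and angle between the z axis of lock_key and the z axis of barrel_mouth, either way round below 0.12 rad and angle between the x axis of lock_key and the x axis of barrel_mouth, either way round below 0.3 rad), for 0.2 s.
At the end, for the whole second after the job is handed in: The deck is in line with the blue coach's road within 2 mm; the key is fully home in the barrel (collar within 3 mm of its top, upright, feather in the keyway); the barrel is pressed down more than 4.5 of its 6 mm; and the gripper still holds the key, pushing with more than 4 N (all of step 2 and ((x of coach_blue in the frame of traverser between -0.045 and -0.021 m and value of joint deck between -0.002 and 0.002 m) or (x of coach_blue in the frame of traverser between -0.012 and 0.012 m and value of joint deck between 0.031 and 0.035 m) or (x of coach_blue in the frame of traverser between 0.021 and 0.045 m and value of joint deck between 0.064 and 0.068 m)) and value of joint lock_plunger above 0.0045 m and contact force between lock_key and traverser above 4 N and contact force between the fingers and lock_key above 2 N); the arm keeps its last pose, push and grip.
It fails at once if a coach or another bystander is moved by more than 12 mm or tipped over (distance of any of coach_yellow, coach_blue, coach_maroon, gear_oil, parts_tin, rail_rubber from where it was at the start of the episode above 0.012 m or angle between any of coach_yellow, coach_blue, coach_maroon, gear_oil, parts_tin, rail_rubber's own z axis and vertical above 0.4 rad).
It also fails if it takes over 54 s, if anything falls off the work surface, if the arm or the gripper's body presses on something with over 40 N, if the wrist force passes 120 N, or if a joint passes its speed limit or range.

## Working session

There is one attempt and no reset: what is moved stays moved. The work goes in short steps, Python scripts to look and compute and a tool call to move; the robot and the scene stay as the last step left them, time stands still between calls to the robot, and variables do not carry over. Pictures are saved under pics/ and viewed, at most 10 in all, crops included, and the job is handed in when it is done.

```bash
ls; mkdir -p pics; cat > h.py <<'E'
import numpy as np, cv2, sys
from plant import ctrl
def snap(n):
    s=ctrl.snapshot(n); f=s["frame"].shape[0]/2/np.tan(np.radians(s["fovy"])/2); s["f"]=f
    s["R"]=np.array(s["R"]);s["t"]=np.array(s["t"]); s["C"]=-s["R"].T@s["t"]; return s
def plane(s,u,v,z):
    d=s["R"].T@np.array([(u-s["cx"])/s["f"],(v-s["cy"])/s["f"],1]); return s["C"]+d*(z-s["C"][2])/d[2]
def cloud(s):
    v,u=np.indices(s["z_map"].shape); z=s["z_map"]
    P=np.stack([(u-s["cx"])/s["f"]*z,(v-s["cy"])/s["f"]*z,z],-1)
    return (P-s["t"])@s["R"]
def proj(s,X):
    c=s["R"]@np.asarray(X)+s["t"]; return s["cx"]+s["f"]*c[0]/c[2], s["cy"]+s["f"]*c[1]/c[2]
def save(n,im): cv2.imwrite("pics/"+n,cv2.cvtColor(im,cv2.COLOR_RGB2BGR))
E
python3 - <<'E'
from h import *
for n in("side","top"):
    s=snap(n); save(n+"0.png",s["frame"]); np.savez(n+"0.npz",**{k:s[k] for k in s}); print(n,s["fovy"],s["cx"],s["cy"],s["C"],s["R"].round(3).tolist(),(s["z_map"]>0).mean())
print(ctrl.get_obs())
E
```

```text
pics
plant.py
side 47.139266279348014 278.97627847284525 211.87748928418256 [0.2728175  1.12609082 0.87268069] [[-0.989, -0.146, 0.001], [-0.08, 0.531, -0.844], [0.123, -0.835, -0.537]] 0.9961522108843538
top 56.32157229482247 282.8889733376568 206.8230257036628 [ 0.37308552 -0.04174411  1.34240125] [[-0.029, -1.0, -0.002], [-0.997, 0.029, -0.069], [0.069, -0.0, -0.998]] 0.9960714285714286
{'clock': 0.1, 'joint_pos': array([-4.83527717e+01,  2.05862044e+01,  6.39259681e-01, -1.64055065e-02,
       -7.01361088e+01, -1.65087516e+01]), 'qvel': array([-0.00487084, -0.12040355,  0.0600621 ,  0.09217688, -0.04966103,
        0.00863628]), 'tau': array([-2.51017591e-04, -5.84162593e+01,  2.93749666e+01,  7.01551884e+00,
        1.01536280e-02, -7.26543817e-05]), 'tool_pos': array([ 0.28656776, -0.61071024,  0.25073505]), 'orientation': array([ 1.79915987e+02, -8.81524844e-03, -1.54867102e+02]), 'force': array([ 0.57429321,  0.20376264, -0.59196682]), 'moment': array([-0.00124858,  0.05702591, -0.05654139]), 'gripper_force': 0.0, 'opening': 0.08752788995359881}
```

View pics/side0.png

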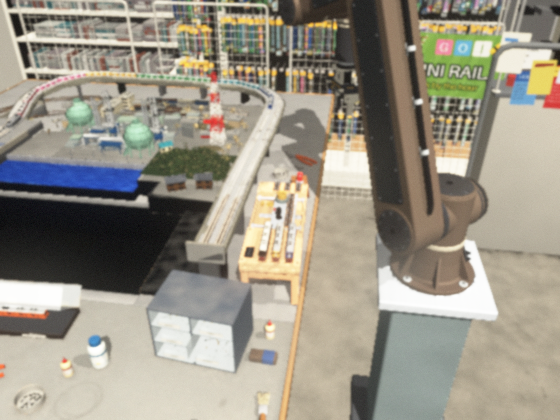

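View pics/top0.png

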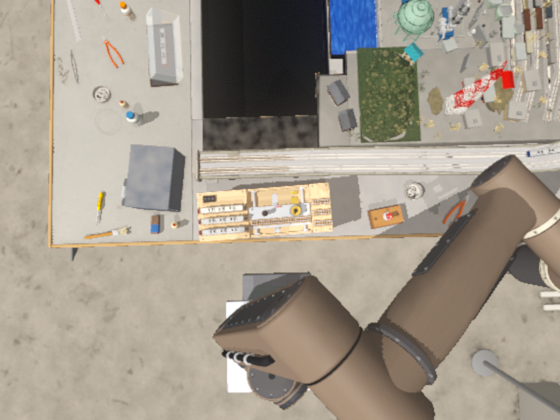

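```bash
python3 - <<'E'
import numpy as np,cv2
from h import save
a=np.load("top0.npz")["frame"][172:250,192:442]; save("topc.png",cv2.resize(a,None,fx=3.2,fy=3.2,interpolation=cv2.INTER_CUBIC))
a=np.load("side0.npz")["frame"][160:310,230:330]; save("sidec.png",cv2.resize(a,None,fx=4,fy=4,interpolation=cv2.INTER_CUBIC))
E
```

```text
(no output)
```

View pics/topc.png

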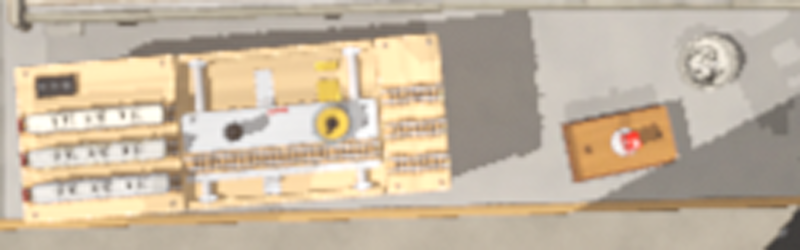

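View pics/sidec.png

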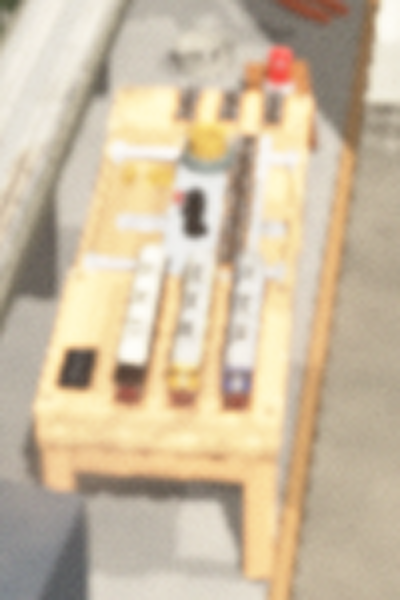

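```bash
cat > m.py <<'E'
from h import *
T=dict(np.load("top0.npz"));S=dict(np.load("side0.npz"))
if __name__=="__main__":
    for s,n in((T,"top"),(S,"side")):
        P=cloud(s); x,y,z=P[...,0],P[...,1],P[...,2]
        reg=(x>0.3)&(x<0.7)&(y>-0.35)&(y<0.35)
        print(n,"table z",np.median(z[reg&(abs(z)<.02)]))
        m=(reg&(abs(z-.138)<.006)).astype(np.uint8)
        m=cv2.morphologyEx(m,cv2.MORPH_OPEN,np.ones((2,2)))
        k,l,st,c=cv2.connectedComponentsWithStats(m)
        for i in range(1,k):
            if st[i,4]>150:
                q=P[l==i]; print(st[i],"z",np.median(q[:,2]),cv2.minAreaRect(q[:,:2].astype(np.float32)*1000))
        hsv=cv2.cvtColor(s["frame"],cv2.COLOR_RGB2HSV); h,sa,v=hsv[...,0].astype(int),hsv[...,1],hsv[...,2]
        masks=dict(yel=(h>21)&(h<33)&(sa>120)&(v>100),red=((h<8)|(h>172))&(sa>130)&(v>100),blue=(h>105)&(h<130)&(sa>90),brown=(h>8)&(h<18)&(sa>130)&(v>80),
          dark=(v<75)&(z>.14),high=(z>.15)&(z<.25))
        for nm,mm in masks.items():
            k,l,st,c=cv2.connectedComponentsWithStats((mm&reg&(z>.012)&(z<.2)).astype(np.uint8))
            for i in range(1,k):
                if st[i,4]>=6:
                    q=P[l==i]; print(nm,st[i].tolist(),c[i].round(2),"xyz med",np.median(q,0).round(4),"zmax",q[:,2].max().round(3))
E
python3 m.py
```

```text
top table z 0.00012191308765027205
[310 183  23  50 903] z 0.13800273751343548 ((458.10235595703125, -124.10295104980469), (167.31936645507812, 167.47413635253906), 0.9362902045249939)
[ 198  190   52   52 1413] z 0.13753341652260087 ((436.140869140625, 101.51156616210938), (150.50405883789062, 279.2459716796875), 3.110617160797119)
[ 250  204   61   26 1065] z 0.1378169033041305 ((416.368896484375, -33.04247283935547), (87.37090301513672, 187.48779296875), 3.0540058612823486)
yel [291, 191, 6, 3, 15] [293.4  192.07] xyz med [ 0.5023 -0.075   0.1239] zmax 0.129
yel [291, 197, 8, 6, 37] [294.24 199.59] xyz med [ 0.4777 -0.0774  0.1234] zmax 0.128
yel [291, 206, 10, 9, 47] [295.57 209.83] xyz med [ 0.444  -0.0809  0.1632] zmax 0.168
brown [369, 210, 7, 17, 81] [372.8  217.21] xyz med [ 0.4214 -0.3415  0.0316] zmax 0.038
high [160, 146, 8, 6, 23] [163.52 148.35] xyz med [0.6462 0.3188 0.1518] zmax 0.155
high [327, 147, 5, 3, 6] [329.  147.5] xyz med [ 0.6348 -0.1889  0.1514] zmax 0.153
high [345, 147, 6, 3, 8] [347.5 147.5] xyz med [ 0.633  -0.2457  0.1515] zmax 0.154
high [371, 146, 5,
[... 4822 characters left out ...]
6] zmax 0.152
high [258, 221, 13, 38, 290] [264.22 239.2 ] xyz med [0.4523 0.1608 0.1671] zmax 0.174
high [197, 222, 7, 14, 19] [200.42 228.68] xyz med [0.632  0.1185 0.1507] zmax 0.153
high [272, 222, 12, 38, 286] [277.23 239.77] xyz med [0.4198 0.158  0.167 ] zmax 0.173
high [285, 222, 11, 35, 269] [290.23 239.56] xyz med [0.3874 0.1529 0.1673] zmax 0.174
high [228, 227, 3, 5, 6] [229.33 229.  ] xyz med [0.5553 0.1082 0.1517] zmax 0.155
high [185, 233, 44, 23, 477] [205.5  247.18] xyz med [0.5883 0.2173 0.1668] zmax 0.184
high [286, 258, 5, 3, 12] [287.92 258.75] xyz med [0.385  0.2119 0.1529] zmax 0.156
high [161, 269, 90, 26, 777] [203.75 282.44] xyz med [0.5674 0.3244 0.151 ] zmax 0.155
```

```bash
python3 - <<'E'
from h import *
T=dict(np.load("top0.npz"));S=dict(np.load("side0.npz"))
r=lambda a:cv2.resize(a,(400,300),interpolation=cv2.INTER_CUBIC)
a=np.hstack([r(T["frame"][190:226,250:298]),r(T["frame"][198:234,364:412])])
b=np.hstack([r(S["frame"][185:230,255:315]),r(S["frame"][160:196,276:324])])
save("z4.png",np.vstack([a,b]))
E
```

```text
(no output)
```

View pics/z4.png

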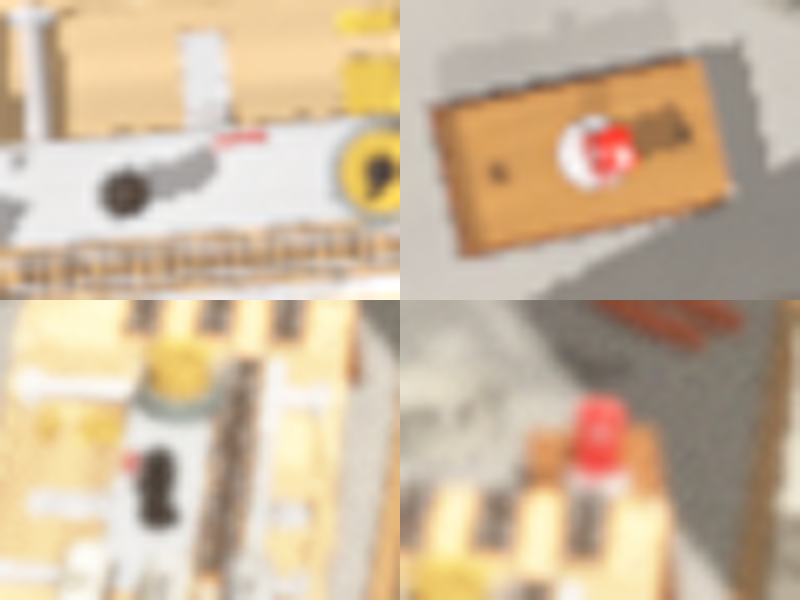

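```bash
cat > k.py <<'E'
from h import *
def avg(n,k):
    L=[snap(n) for _ in range(k)]; s=L[0]; s["frame"]=np.mean([l["frame"] for l in L],0).round().astype(np.uint8); s["z_map"]=np.median([l["z_map"] for l in L],0); return s
if __name__=="__main__":
    out={}
    for n in("top","side"):
        s=avg(n,5); np.savez(n+"1.npz",**s); P=cloud(s); out[n]=s
        x,y,z=P[...,0],P[...,1],P[...,2]
        hsv=cv2.cvtColor(s["frame"],cv2.COLOR_RGB2HSV);h,sa,v=hsv[...,0].astype(int),hsv[...,1],hsv[...,2]
        reg=(x>.3)&(x<.55)&(y<-.28)&(y>-.5)
        for nm,mm in dict(red=((h<9)|(h>170))&(sa>110)&(v>110),white=(sa<50)&(v>190)&(z>.02),wood=(h>8)&(h<20)&(sa>90)&(z>.02)).items():
            k,l,st,c=cv2.connectedComponentsWithStats((mm&reg).astype(np.uint8))
            for i in range(1,k):
                if st[i,4]>=4:
                    q=P[l==i];print(n,nm,st[i].tolist(),c[i].round(2),np.median(q,0).round(4),q[:,2].max().round(3),[t.round(4).tolist() for t in (plane(s,*c[i],.034),plane(s,*c[i],.072))], cv2.minAreaRect(q[:,:2].astype(np.float32)*1000) if nm=="wood" else "")
    s=out["top"];f=s["frame"]
    print("key sat/red patch top"); 
    for c in range(3): print(f[210:223,380:396,c])
    print((1000*cloud(s)[210:223,380:396,2]).round().astype(int))
E
python3 k.py
```

```text
top red [387, 213, 6, 6, 21] [389.05 215.19] [ 0.4241 -0.3853  0.0685] 0.072 [[0.4248, -0.3953, 0.034], [0.4233, -0.385, 0.072]] 
top white [429, 172, 3, 2, 6] [430.  172.5] [ 0.5476 -0.4959  0.1487] 0.151 [[0.5643, -0.5396, 0.034], [0.5588, -0.5252, 0.072]] 
top white [383, 212, 6, 8, 25] [385.  215.6] [ 0.4227 -0.3807  0.0368] 0.065 [[0.4239, -0.3817, 0.034], [0.4224, -0.3719, 0.072]] 
top white [524, 224, 19, 14, 101] [534.01 231.66] [ 0.3635 -0.4914  0.6357] 0.648 [[0.3562, -0.8743, 0.034], [0.3567, -0.8501, 0.072]] 
top wood [370, 205, 33, 22, 446] [385.88 215.63] [ 0.4237 -0.3825  0.0325] 0.037 [[0.4237, -0.3847, 0.034], [0.4222, -0.3747, 0.072]] ((423.7886657714844, -386.74609375), (55.56610870361328, 101.03700256347656), 9.772163391113281)
side red [297, 172, 6, 9, 47] [299.45 176.17] [ 0.4228 -0.3861  0.0566] 0.075 [[0.4262, -0.4315, 0.034], [0.4192, -0.3609, 0.072]] 
side wood [281, 18, 4, 6, 8] [282.62  20.12] [ 0.4951 -0.4533  0.5705] 0.576 [[0.888, -3.2534, 0.034], [0.8601, -3.0549, 0.072]] ((495.2140197753906, -452.9771728515625), (2.1171071529388428, 16.3118839263916),
[... 3324 characters left out ...]
94  96  97  96  97  96  96  95  94]]
[[34 34 35 33 33 34 32 33 33 32 29 32 33 33 32 31]
 [34 34 32 31 35 34 32 34 33 33 35 33 32 35 36 32]
 [34 32 32 33 33 37 38 35 38 33 35 33 35 33 32 31]
 [36 32 31 33 38 36 46 65 71 70 71 34 32 30 33 33]
 [34 33 33 39 37 42 55 68 71 71 71 34 32 33 32 34]
 [32 36 32 39 36 43 55 63 70 69 72 68 32 33 33 33]
 [36 33 32 36 38 37 47 64 71 71 72 69 29 31 34 31]
 [32 31 33 37 37 37 45 59 68 71 71 70 34 32 33 34]
 [32 31 34 32 36 37 39 50 57 67 37 31 33 30 34 34]
 [34 32 30 30 32 36 39 37 36 35 31 34 31 30 32 32]
 [30 35 30 34 32 35 35 34 34 35 32 30 33 31 31 36]
 [32 32 34 33 32 32 33 31 32 33 32 33 31 32 31 33]
 [31 32 32 36 30 33 31 37 32 33 31 34 33 33 32 33]]
```

```bash
cat >> h.py <<'E'
def shift(goal,yaw):
    o=ctrl.get_obs(); r,p,w=o["orientation"]
    from scipy.spatial.transform import Rotation as Ro
    R=Ro.from_euler("xyz",[r,p,w],degrees=True).as_matrix()
    d=R.T@(np.array(goal)-o["tool_pos"]); t=-((yaw-w+180)%360-180)
    print("tcp",o["tool_pos"].round(4),"rpy",o["orientation"].round(2),"shift",d.round(4),"turn",round(t,1),"clock",o["clock"],"F",o["force"].round(2))
E
python3 - <<'E'
from h import *
for n in("top","side"):
    s=dict(np.load(n+"1.npz"));P=cloud(s);f=s["frame"].astype(int).max(2);x,y,z=[P[...,i] for i in range(3)]
    k=(f<110)&(abs(x-.44)<.02)&(abs(y-.016)<.02)&(z>.15); v,u=np.nonzero(k); print(n,k.sum(),u.mean(),v.mean(),"top z",np.percentile(z[k],90), plane(s,u.mean(),v.mean(),.172 if n=="top" else .164).round(4))
    b=(abs(x-.444)<.022)&(abs(y+.08)<.022)&(z>.155);v,u=np.nonzero(b);print("barrel",b.sum(),u.mean(),v.mean(),plane(s,u.mean(),v.mean(),.164).round(4),np.median(z[b]))
s=dict(np.load("top1.npz"));print(s["frame"][203:220,287:305].sum(2))
z=cloud(s)[...,2];v,u=np.nonzero((z>.066)&(z<.08)&(np.indices(z.shape)[1]>380)&(np.indices(z.shape)[1]<396)&(np.indices(z.shape)[0]>208)&(np.indices(z.shape)[0]<224))
print(len(u),u.mean(),v.mean(),np.cov(u,v),plane(s,u.mean(),v.mean(),.072)); 
shift([.4395,.016,.252],-86.7)
E
```

```text
top 13 264.38461538461536 212.6153846153846 top z 0.17375705499031588 [0.4378 0.0138 0.172 ]
barrel 57 295.1578947368421 209.4561403508772 [ 0.4451 -0.0787  0.164 ] 0.16312055479210608
side 21 277.95238095238096 211.1904761904762 top z 0.1727059792991904 [0.4383 0.0207 0.164 ]
barrel 72 280.90277777777777 193.66666666666666 [ 0.4439 -0.0749  0.164 ] 0.16323775851595834
[[555 586 543 500 504 525 505 496 507 489 500 474 438 462 541 597 601 661]
 [578 596 600 605 629 620 585 533 502 476 435 431 456 483 535 565 576 625]
 [675 676 684 688 667 609 566 544 512 477 435 409 422 467 540 571 571 562]
 [706 705 703 675 616 568 546 541 529 515 517 494 436 433 532 574 574 568]
 [707 706 688 625 568 548 534 528 517 523 556 562 518 456 523 574 576 574]
 [711 709 661 582 551 535 513 458 407 424 524 572 567 506 497 555 574 572]
 [708 707 636 543 536 532 471 344 263 280 422 544 575 529 480 535 569 567]
 [708 706 628 538 531 532 448 290 223 229 353 529 575 535 477 532 569 565]
 [709 706 633 537 531 533 464 317 232 271 414 544 575 530 467 531 571 581]
 [703 702 646 550 525 528 487 357 299 431 529 568 562 511 489 547 592 678]
 [701 698 637 556 530 534 483 372 419 530 569 561 527 476 516 574 675 742]
 [703 703 679 636 574 538 506 493 535 565 553 523 523 519 547 584 701 751]
 [700 701 699 684 636 567 523 532 541 535 556 541 509 530 557 566 618 662]
 [628 650 648 628 607 570 521 515 523 518 547 543 500 516 496 527 538 559]
 [518 532 527 544 519 511 544 547 570 594 621 616 603 634 579 585 589 581]
 [556 555 522 549 517 468 524 533 575 551 547 542 525 591 539 540 542 525]
 [494 520 472 500 473 417 484 473 538 498 460 457 423 457 424 456 468 442]]
20 389.2 215.25 [[1.32631579 0.36842105]
 [0.36842105 2.30263158]] [ 0.42312392 -0.385519    0.072     ]
tcp [ 0.2868 -0.611   0.2516] rpy [-180.      0.   -154.86] shift [-4.047e-01  5.028e-01 -4.000e-04] turn -68.2 clock 0.6 F [-0.42 -0.16  0.55]
```

Careful with the scale: shifts go in units of 25 mm and turns go in units of 10 degrees. That gives: -0.04 m is -1.6, 0.37 m is 14.8, -8 degrees is -0.8.

Emit:
drive_effector(plan=[{"d":[-1.6, 2, 0], "rz":-0.8, "jaw":0.04}, {"d":[-3.2, 4, 0], "rz":-1.8, "jaw":0.04}, {"d":[-4.8, 6, 0], "rz":-2.8, "jaw":0.04}, {"d":[-6.2, 7.8, 0], "rz":-3.8, "jaw":0.04}, {"d":[-7.6, 9.6, 0], "rz":-4.8, "jaw":0.04}, {"d":[-9, 11.4, 0], "rz":-5.8, "jaw":0.04}, {"d":[-10.4, 13.2, 0], "rz":-6.82, "jaw":0.04}, {"d":[-11.8, 14.8, 0], "rz":-6.82, "jaw":0.04}])

```text
clock: 1.6
tool_pos: [0.3967, -0.149, 0.2522]
orientation: [-179.9, 0.0, -86.5]
force: [1.2, -0.3, 0.7]
opening: 0.0394
gripper_force: 0.0
```

```bash
python3 -c "
from h import *
shift([.4385,.016,.252],-86.7)"
```

```text
tcp [ 0.3967 -0.149   0.2522] rpy [-179.9     0.    -86.49] shift [-0.1621 -0.0518  0.0003] turn 0.2 clock 1.6 F [ 1.16 -0.31  0.7 ]
```

Emit:
drive_effector(plan=[{"d":[-2.2, -0.72, 0], "jaw":0.04}, {"d":[-4.4, -1.4, 0], "jaw":0.04}, {"d":[-6.4, -2.072, 0], "jaw":0.04}, {"d":[-6.48, -2.072, 1.2], "jaw":0.04}, {"d":[-6.48, -2.072, 1.8], "jaw":0.04}])

```text
clock: 2.22
tool_pos: [0.4384, 0.0148, 0.2055]
orientation: [179.9, -0.0, -86.6]
force: [-0.1, -0.2, -0.0]
opening: 0.0399
gripper_force: 0.0
```

```bash
python3 -c "
from h import *
shift([.4385,.016,.172],-86.7)
s=snap('top');save('t2.png',cv2.resize(s['frame'][180:240,230:310],None,fx=5,fy=5,interpolation=cv2.INTER_CUBIC))
s=snap('side');save('s2.png',cv2.resize(s['frame'][170:240,240:320],None,fx=5,fy=5,interpolation=cv2.INTER_CUBIC))"
```

```text
tcp [0.4384 0.0148 0.2055] rpy [179.95  -0.   -86.56] shift [-0.0012 -0.0002  0.0335] turn 0.1 clock 2.225 F [-0.1  -0.21 -0.02]
```

View pics/s2.png

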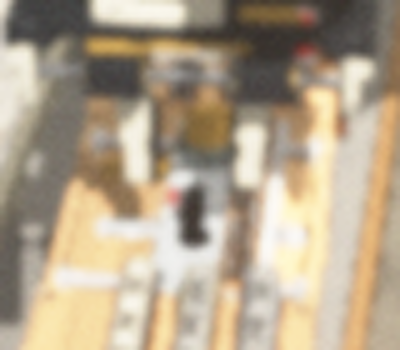

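The side view shows the light finger tips at crop (135,150) and (250,150), straddling the dark knob at (195,210), so the gripper is centred in x. I'll go down and grip.

Emit:
drive_effector(plan=[{"d":[-0.04, 0, 0.72], "jaw":0.04}, {"d":[-0.04, 0, 1.34], "jaw":0.04}, {"d":[-0.04, 0, 1.34], "jaw":0.01}, {"d":[-0.04, 0, 1.34], "jaw":0.01}, {"d":[-0.04, 0, 1.34], "jaw":0.01}, {"d":[-0.04, 0, 1.34], "jaw":0.01}])

```text
clock: 3.08
tool_pos: [0.4394, 0.0151, 0.1739]
orientation: [-179.9, 0.0, -86.7]
force: [-0.8, -0.6, 4.2]
opening: 0.0154
gripper_force: 30.0
```

```bash
python3 -c "
from h import *
shift([.4085,.016,.172],-86.7)"
```

```text
tcp [0.4394 0.0151 0.1739] rpy [-1.7991e+02  2.0000e-02 -8.6650e+01] shift [-0.0027  0.0308  0.0019] turn 0.0 clock 3.075 F [-0.8  -0.6   4.17]
```

Scaled: 0.003 m is 0.12, 0.0155 m is 0.62.

Emit:
drive_effector(plan=[{"d":[0, 0.12, -0.04], "jaw":0.01}, {"d":[0, 0.24, -0.08], "jaw":0.01}, {"d":[0, 0.36, -0.08], "jaw":0.01}, {"d":[0, 0.48, -0.08], "jaw":0.01}, {"d":[0, 0.56, -0.08], "jaw":0.01}, {"d":[0, 0.62, -0.08], "jaw":0.01}, {"d":[0, 0.62, -0.08], "jaw":0.01}])

```text
clock: 3.95
tool_pos: [0.4217, 0.014, 0.1741]
orientation: [179.8, 0.0, -86.7]
force: [-3.2, 4.5, -15.9]
opening: 0.0154
gripper_force: 30.0
```

```bash
python3 -c "
from h import *
shift([.4085,.016,.172],-86.7)"
```

```text
tcp [0.4217 0.014  0.1741] rpy [ 1.7983e+02  2.0000e-02 -8.6700e+01] shift [-0.0027  0.0131  0.0022] turn 0.0 clock 3.95 F [ -3.23   4.46 -15.94]
```

Scaled: 0.0005 m is 0.02, 0.0017 m is 0.068.

Emit:
drive_effector(plan=[{"d":[0, 0.02, 0.04], "jaw":0.01}, {"d":[0, 0.04, 0.068], "jaw":0.01}, {"d":[0, 0.04, 0.068], "jaw":0.01}])

```text
clock: 4.32
tool_pos: [0.4221, 0.0141, 0.174]
orientation: [180.0, 0.0, -86.6]
force: [-4.5, 4.4, -2.3]
opening: 0.0153
gripper_force: 30.0
```

```bash
python3 -c "
from h import *
shift([.4085,.016,.172],-86.7)"
```

```text
tcp [0.4221 0.0141 0.174 ] rpy [179.99   0.   -86.64] shift [-0.0027  0.0134  0.002 ] turn 0.1 clock 4.325 F [-4.5   4.45 -2.31]
```

Emit:
drive_effector(plan=[{"jaw":0.04}, {"jaw":0.04}, {"jaw":0.04}])

```text
clock: 4.7
tool_pos: [0.4231, 0.014, 0.1741]
orientation: [-179.9, -0.0, -86.6]
force: [0.5, 0.1, 0.5]
opening: 0.0377
gripper_force: 0.0
```

```bash
python3 -c "
from h import *
shift([.4085,.016,.172],-86.7)"
```

```text
tcp [0.4231 0.014  0.1741] rpy [-179.91   -0.    -86.64] shift [-0.0028  0.0144  0.0021] turn 0.1 clock 4.7 F [0.51 0.11 0.49]
```

Scaled: 0.093 m is 3.72, -0.05 m is -2.

Emit:
drive_effector(plan=[{"d":[0, 0, -1], "jaw":0.06}, {"d":[0, 0, -2], "jaw":0.06}, {"d":[1.88, -0.06, -2], "jaw":0.06}, {"d":[3.72, -0.12, -2], "jaw":0.06}, {"d":[3.72, -0.12, -2], "jaw":0.06}])

```text
clock: 5.32
tool_pos: [0.4309, -0.0809, 0.2236]
orientation: [-180.0, -0.0, -86.9]
force: [-0.4, -0.3, -0.7]
opening: 0.0601
gripper_force: 0.0
```

```bash
python3 - <<'E'
from h import *
shift([.4268,-.078,.174],-86.6)
for n in("top","side"):
    s=snap(n);P=cloud(s);f=s["frame"].astype(int).max(2);x,y,z=[P[...,i] for i in range(3)]
    k=(f<110)&(abs(x-.42)<.02)&(abs(y-.016)<.02)&(z>.15)&(z<.18); v,u=np.nonzero(k); print(n,k.sum(), plane(s,u.mean(),v.mean(),.172 if n=="top" else .164).round(4) if k.any() else 0)
E
```

```text
tcp [ 0.4309 -0.0809  0.2236] rpy [-1.7999e+02 -3.0000e-02 -8.6860e+01] shift [-0.0032  0.0039  0.0496] turn -0.3 clock 5.325 F [-0.38 -0.26 -0.71]
top 0 0
side 20 [0.422  0.0194 0.164 ]
```

Scaled: -0.003 m is -0.12, 0.048 m is 1.92.

Emit:
drive_effector(plan=[{"d":[-0.12, 0.148, 0.8], "jaw":0.06}, {"d":[-0.12, 0.148, 1.8], "jaw":0.06}, {"d":[-0.12, 0.148, 1.92], "jaw":0.06}, {"d":[-0.12, 0.148, 1.92], "jaw":0.025}, {"d":[-0.12, 0.148, 1.92], "jaw":0.025}, {"d":[-0.12, 0.148, 1.92], "jaw":0.025}, {"d":[-0.12, 0.148, 1.92], "jaw":0.025}])

```text
clock: 6.3
tool_pos: [0.4263, -0.076, 0.1757]
orientation: [180.0, -0.0, -86.7]
force: [-3.9, 1.0, 6.4]
opening: 0.0285
gripper_force: 29.7
```

```bash
python3 -c "
from h import *
shift([.4268,-.078,.174],-86.6)"
```

```text
tcp [ 0.4263 -0.076   0.1757] rpy [179.95  -0.   -86.67] shift [ 0.002  -0.0004  0.0017] turn -0.1 clock 6.3 F [-3.93  0.99  6.43]
```

Emit:
drive_effector(plan=[{"d":[0, 0.04, 0], "jaw":0.025}, {"d":[0, 0.04, 0], "jaw":0.025}])

```text
clock: 6.55
tool_pos: [0.4258, -0.076, 0.1757]
orientation: [-180.0, 0.0, -86.7]
force: [-3.7, 1.4, 5.8]
opening: 0.0289
gripper_force: 29.7
```

Emit:
drive_effector(plan=[{"d":[0, 0.04, 0], "jaw":0.025}, {"d":[0, 0.04, 0], "jaw":0.025}])

```text
clock: 6.8
tool_pos: [0.4253, -0.0759, 0.1757]
orientation: [-179.9, 0.0, -86.7]
force: [-1.4, -0.2, 5.1]
opening: 0.0281
gripper_force: 29.6
```

Emit:
drive_effector(plan=[{"jaw":0.06}, {"jaw":0.06}, {"d":[0.08, 0.02, -0.8], "rz":1, "jaw":0.06}, {"d":[0.08, 0.02, -0.8], "rz":2, "jaw":0.06}, {"d":[0.08, 0.02, -0.8], "rz":3, "jaw":0.06}, {"d":[0.08, 0.02, -0.8], "rz":4, "jaw":0.06}, {"d":[0.08, 0.02, -0.8], "rz":5, "jaw":0.06}, {"d":[0.08, 0.02, -0.8], "rz":6, "jaw":0.06}])

```text
clock: 7.8
tool_pos: [0.4244, -0.078, 0.1951]
orientation: [180.0, -0.0, -147.0]
force: [0.1, -0.3, 0.3]
opening: 0.0598
gripper_force: 0.0
```

Emit:
drive_effector(plan=[{"rz":1, "jaw":0.06}, {"rz":2, "jaw":0.06}, {"rz":3, "jaw":0.06}, {"d":[0, 0, 0.4], "rz":3, "jaw":0.06}, {"d":[0, 0, 0.8], "rz":3, "jaw":0.06}, {"d":[0, 0, 0.8], "rz":3, "jaw":0.06}])

```text
clock: 8.55
tool_pos: [0.4237, -0.0782, 0.1741]
orientation: [-180.0, -0.1, -176.5]
force: [0.8, -1.1, 0.0]
opening: 0.06
gripper_force: 0.0
```

```bash
python3 -c "
from h import *
shift([.425,-.078,.174],-176.6)"
```

```text
tcp [ 0.4237 -0.0782  0.1741] rpy [-1.7998e+02 -1.4000e-01 -1.7654e+02] shift [-0.0013  0.0001  0.0001] turn 0.1 clock 8.55 F [ 0.76 -1.08  0.04]
```

Scaled: -0.001 m is -0.04.

Emit:
drive_effector(plan=[{"d":[-0.04, 0, 0], "jaw":0.025}, {"d":[-0.04, 0, 0], "jaw":0.025}, {"d":[-0.04, 0, 0], "jaw":0.025}, {"d":[-0.04, 0, 0], "jaw":0.025}])

```text
clock: 9.05
tool_pos: [0.4254, -0.0798, 0.176]
orientation: [-179.8, -0.0, -176.6]
force: [2.4, -17.3, -0.1]
opening: 0.0275
gripper_force: 24.3
```

Emit:
drive_effector(plan=[{"jaw":0.025}, {"jaw":0.06}, {"jaw":0.06}, {"d":[0, 0, -1.2], "jaw":0.06}, {"d":[0, 0, -2.4], "jaw":0.06}])

```text
clock: 9.68
tool_pos: [0.4253, -0.0778, 0.236]
orientation: [180.0, -0.0, -176.6]
force: [0.0, 0.5, -0.3]
opening: 0.0583
gripper_force: 0.0
```

```bash
python3 -c "
from h import *
shift([.4233,-.3855,.234],-160)"
```

```text
tcp [ 0.4253 -0.0778  0.236 ] rpy [ 1.7999e+02 -4.0000e-02 -1.7665e+02] shift [ 0.02   -0.3071  0.002 ] turn -16.6 clock 9.675 F [ 0.02  0.45 -0.3 ]
```

Emit:
drive_effector(plan=[{"d":[0.12, -2, 0], "rz":-0.4, "jaw":0.04}, {"d":[0.28, -4.4, 0], "rz":-0.8, "jaw":0.04}, {"d":[0.4, -6.8, 0], "rz":-1.2, "jaw":0.04}, {"d":[0.56, -9.2, 0], "rz":-1.66, "jaw":0.04}, {"d":[0.72, -11.2, 0], "rz":-1.66, "jaw":0.04}, {"d":[0.8, -12.3, 0], "rz":-1.66, "jaw":0.04}, {"d":[0.8, -12.3, 2], "rz":-1.66, "jaw":0.04}, {"d":[0.8, -12.3, 3.6], "rz":-1.66, "jaw":0.04}])

```text
clock: 10.68
tool_pos: [0.4232, -0.3863, 0.1438]
orientation: [180.0, 0.0, -160.1]
force: [-0.2, -0.3, -0.5]
opening: 0.0402
gripper_force: 0.0
```

```bash
python3 - <<'E'
from h import *
shift([.4235,-.386,.068],-160)
a=[cv2.resize(s['frame'][r:r+50,c:c+70],(400,286),interpolation=cv2.INTER_CUBIC) for s,r,c in((snap('top'),195,355),(snap('side'),150,265))]
s=snap('top'); a2=[cv2.resize(s['frame'][190:226,250:310],(480,288),interpolation=cv2.INTER_CUBIC)]
save('k3.png',np.hstack(a))
E
```

```text
tcp [ 0.4232 -0.3863  0.1438] rpy [ 1.7998e+02  3.0000e-02 -1.6013e+02] shift [-0.0004  0.0001  0.0758] turn -0.1 clock 10.675 F [-0.17 -0.26 -0.54]
```

View pics/k3.png

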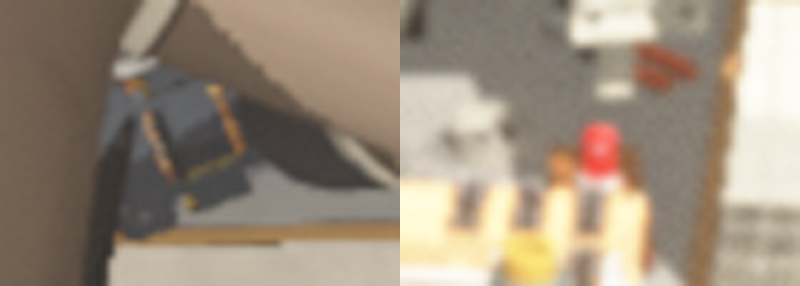

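The side view shows the near finger at (612,90) above the red handle at (600,148). That offset to the right is what the 20° yaw should give. I'll descend and grip.

Scaled: 0.074 m is 2.96, 0.07 m is 2.8.

Emit:
drive_effector(plan=[{"d":[0, 0, 1.6], "jaw":0.04}, {"d":[0, 0, 2.8], "jaw":0.04}, {"d":[0, 0, 2.96], "jaw":0.04}, {"d":[0, 0, 2.96], "jaw":0.005}, {"d":[0, 0, 2.96], "jaw":0.005}, {"d":[0, 0, 2.96], "jaw":0.005}, {"d":[0, 0, 2.96], "jaw":0.005}])

```text
clock: 11.7
tool_pos: [0.4241, -0.3864, 0.0724]
orientation: [-179.9, 0.1, -160.0]
force: [0.2, 1.0, 6.3]
opening: 0.012
gripper_force: 30.0
```

```bash
python3 -c "
from h import *
shift([.4235,-.386,.068],-160)"
```

```text
tcp [ 0.4241 -0.3864  0.0724] rpy [-1.7992e+02  7.0000e-02 -1.6004e+02] shift [0.0004 0.0006 0.0044] turn -0.0 clock 11.7 F [0.24 1.04 6.26]
```

Careful with the scale: shifts go in units of 25 mm and turns go in units of 10 degrees. That gives: -0.188 m is -7.52, -0.08 m is -3.2, 18 degrees is 1.8.

Emit:
drive_effector(plan=[{"d":[0, 0, -1.2], "jaw":0.005}, {"d":[0, 0, -3.2], "jaw":0.005}, {"d":[0, 0, -5.6], "jaw":0.005}, {"d":[0, 0, -7.52], "jaw":0.005}, {"d":[-0.8, 2.16, -7.52], "rz":0.9, "jaw":0.005}, {"d":[-1.6, 4.32, -7.52], "rz":1.8, "jaw":0.005}, {"d":[-2.4, 6.52, -7.52], "rz":2.7, "jaw":0.005}, {"d":[-3.2, 8.68, -7.52], "rz":3.6, "jaw":0.005}])

```text
clock: 12.7
tool_pos: [0.4244, -0.159, 0.2596]
orientation: [180.0, 0.0, 164.6]
force: [0.4, 0.5, -0.3]
opening: 0.0118
gripper_force: 30.0
```

```bash
python3 - <<'E'
from h import *
shift([.425,-.080,.25],162)
print(ctrl.get_obs()["opening"],ctrl.get_obs()["gripper_force"])
s=snap('side'); o=ctrl.get_obs()["tool_pos"]; u,v=map(int,proj(s,o-[0,0,.04])); print(u,v,[np.round(proj(s,o-[0,0,h]),1).tolist() for h in(0,.034,.0384,.0624)])
save('k4.png',cv2.resize(s['frame'][v-25:v+20,u-30:u+30],(800,600),interpolation=cv2.INTER_CUBIC))
E
```

```text
tcp [ 0.4244 -0.159   0.2596] rpy [1.7998e+02 2.0000e-02 1.6457e+02] shift [0.0205 0.0763 0.0096] turn 2.6 clock 12.7 F [ 0.43  0.47 -0.27]
0.011802159262142736 29.986642599105835
291 164 [[291.5, 152.5], [291.3, 162.9], [291.3, 164.2], [291.2, 171.4]]
```

View pics/k4.png

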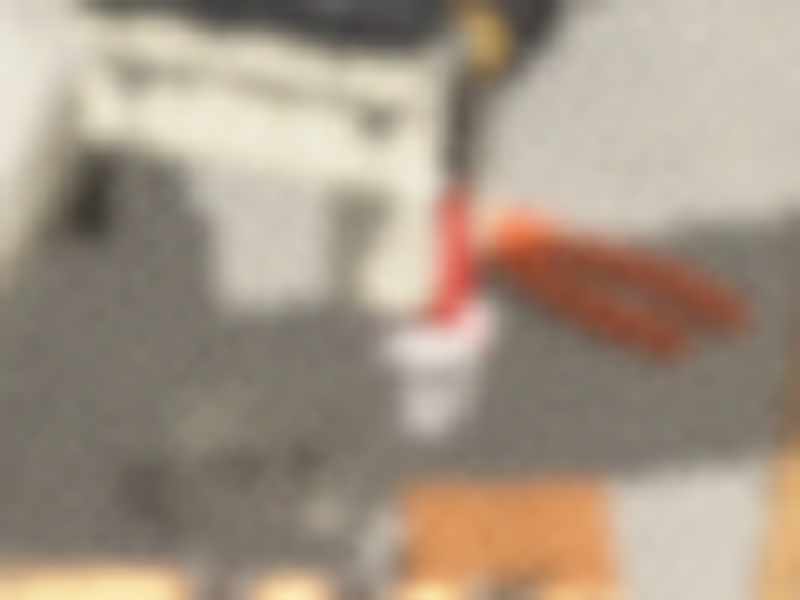

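```bash
python3 - <<'E'
from h import *
from k import avg
s=avg("side",6); o=ctrl.get_obs()["tool_pos"]; f=s["frame"].astype(int)
for c in (0,2): print(np.hstack([np.arange(152,176)[:,None],f[152:176,284:304,c]]))
print([np.round(proj(s,o-[0,0,h]),2).tolist() for h in(.02,.034,.0384,.05,.0624)], (s["R"]@o+s["t"])[2]/s["f"])
E
```

```text
[[152 216 212 210 212 214 220 227 232 228 202 161 148 164 189 201 206 206
  206 206 206]
 [153 202 188 180 178 185 194 210 222 224 204 180 178 192 208 215 211 210
  208 208 208]
 [154 196 179 161 155 159 172 198 220 224 211 204 206 215 228 231 228 224
  220 216 211]
 [155 196 178 158 148 153 172 203 225 228 224 222 224 228 235 239 239 236
  230 222 211]
 [156 196 178 156 150 162 187 213 228 231 230 229 228 226 230 234 235 230
  220 205 194]
 [157 196 178 158 156 176 203 223 230 232 232 231 224 208 201 202 204 197
  182 168 160]
 [158 197 177 159 162 191 217 228 232 232 231 228 212 182 157 153 158 159
  150 144 137]
 [159 194 175 160 170 203 225 232 233 231 230 226 205 164 128 122 130 139
  141 138 133]
 [160 181 164 156 170 202 226 231 231 230 228 224 204 164 129 115 118 126
  134 136 136]
 [161 157 146 142 155 185 208 220 223 222 222 224 214 182 148 123 114 114
  119 126 134]
 [162 133 130 129 136 155 174 188 198 206 218 227 226 208 172 134 118 112
  113 116 123]
 [163 122 122 124 126 136 151 166 185 206 222 231 232 219 181 139 121 116
  115 114 116]
 [164 122 123 123 124 134 154 17
[... 2586 characters left out ...]
3 183 185 173 150 125 110 106 106 106
  106 107 106]
 [170 105 103 102 103 105 114 130 156 177 175 157 134 118 109 107 106 106
  106 107 106]
 [171 101 101 100 102 106 112 122 141 152 150 133 120 110 108 107 104 106
  106 107 107]
 [172  92  98 101 104 108 110 113 120 126 124 115 109 108 106 108 106 107
  106 107 107]
 [173  89  99 106 108 109 107 108 109 112 109 108 107 107 107 106 107 107
  106 107 107]
 [174  98 107 110 110 109 110 108 107 106 106 106 107 105 107 106 105 106
  106 105 106]
 [175 108 113 117 114 111 110 106 104 101  99 100 100 100 101 102 100 100
   99 101 101]]
[[291.48, 157.82], [291.41, 162.04], [291.38, 163.36], [291.33, 166.82], [291.26, 170.49]] 0.0029552240388253962
```

Scaled: 0.0762 m is 3.048, 0.0165 m is 0.66, 2.6 degrees is 0.26.

Emit:
drive_effector(plan=[{"d":[0.32, 1.52, 0], "rz":0.26, "jaw":0.005}, {"d":[0.66, 3.048, 0], "rz":0.26, "jaw":0.005}, {"d":[0.66, 3.048, 0.8], "rz":0.26, "jaw":0.005}, {"d":[0.66, 3.048, 0.8], "rz":0.26, "jaw":0.005}])

```text
clock: 13.55
tool_pos: [0.4281, -0.0835, 0.2382]
orientation: [-179.9, -0.2, 162.2]
force: [-0.1, -0.9, 0.0]
opening: 0.0118
gripper_force: 30.0
```

```bash
python3 - <<'E'
from h import *
from k import avg
shift([.4288,-.0812,.238],162)
s=avg("side",5); o=ctrl.get_obs()["tool_pos"]; f=s["frame"].astype(int)
print([np.round(proj(s,o-[0,0,h]),2).tolist() for h in(.02,.034,.0384,.05,.0624)],proj(s,[.425,-.08,.164]))
save('k5.png',cv2.resize(s['frame'][165:210,255:315],(800,600),interpolation=cv2.INTER_CUBIC))
E
```

```text
tcp [ 0.4281 -0.0835  0.2382] rpy [-1.7992e+02 -1.7000e-01  1.6223e+02] shift [0.     0.0024 0.0002] turn 0.2 clock 13.55 F [-0.05 -0.9   0.02]
[[286.46, 175.7], [286.41, 180.0], [286.4, 181.34], [286.36, 184.85], [286.32, 188.57]] (np.float64(287.5710370239528), np.float64(193.28984094214488))
```

View pics/k5.png

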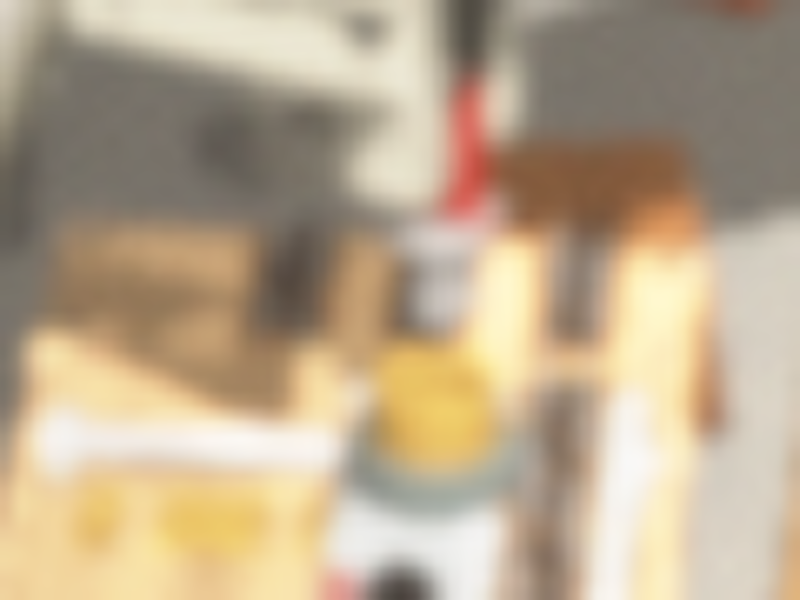

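The side view shows the barrel at crop x 380–497 (centre 438) and the shaft tip at 410–460 (centre about 437), so x lines up. I'll correct y by 2 mm and lower slowly.

Scaled: 0.014 m is 0.56, 0.011 m is 0.44.

Emit:
drive_effector(plan=[{"d":[0, 0.088, 0], "jaw":0.005}, {"d":[0, 0.088, 0.16], "jaw":0.005}, {"d":[0, 0.088, 0.32], "jaw":0.005}, {"d":[0, 0.088, 0.44], "jaw":0.005}, {"d":[0, 0.088, 0.56], "jaw":0.005}, {"d":[0, 0.088, 0.56], "jaw":0.005}])

```text
clock: 14.55
tool_pos: [0.4295, -0.0807, 0.2251]
orientation: [-180.0, -0.0, 162.3]
force: [-0.1, -0.3, -0.0]
opening: 0.0118
gripper_force: 30.0
```

Emit:
drive_effector(plan=[{"d":[0, 0, 0.08], "jaw":0.005}, {"d":[0, 0, 0.16], "jaw":0.005}, {"d":[0, 0, 0.16], "jaw":0.005}])

```text
clock: 14.92
tool_pos: [0.4299, -0.0809, 0.2217]
orientation: [-180.0, 0.0, 162.3]
force: [0.5, -2.4, 2.0]
opening: 0.0116
gripper_force: 30.0
```

Scaled: -0.001 m is -0.04, 0.001 m is 0.04.

Emit:
drive_effector(plan=[{"d":[0, -0.04, 0], "jaw":0.005}, {"d":[0, -0.04, 0.04], "jaw":0.005}, {"d":[0, -0.04, 0.04], "jaw":0.005}])

```text
clock: 15.3
tool_pos: [0.4292, -0.0816, 0.2202]
orientation: [-180.0, -0.0, 162.3]
force: [-0.9, -0.1, -0.0]
opening: 0.0114
gripper_force: 30.0
```

Emit:
drive_effector(plan=[{"d":[0, 0, 0.04], "jaw":0.005}, {"d":[0, 0, 0.04], "jaw":0.005}])

```text
clock: 15.55
tool_pos: [0.4292, -0.0816, 0.2193]
orientation: [-180.0, -0.0, 162.3]
force: [0.1, -0.9, -1.3]
opening: 0.0118
gripper_force: 30.0
```

Emit:
drive_effector(plan=[{"d":[0, 0, 0.04], "jaw":0.005}, {"d":[0, 0, 0.08], "jaw":0.005}, {"d":[0, 0, 0.08], "jaw":0.005}])

```text
clock: 15.92
tool_pos: [0.4293, -0.0816, 0.2173]
orientation: [-180.0, -0.0, 162.3]
force: [0.5, -0.6, -0.6]
opening: 0.0115
gripper_force: 30.0
```

Emit:
drive_effector(plan=[{"d":[0, 0, 0.04], "jaw":0.005}, {"d":[0, 0, 0.08], "jaw":0.005}, {"d":[0, 0, 0.08], "jaw":0.005}])

```text
clock: 16.3
tool_pos: [0.4293, -0.0816, 0.2153]
orientation: [-180.0, -0.0, 162.3]
force: [0.1, -1.7, -0.9]
opening: 0.0115
gripper_force: 30.0
```

Emit:
drive_effector(plan=[{"d":[0, 0, 0.08], "jaw":0.005}, {"d":[0, 0, 0.16], "jaw":0.005}, {"d":[0, 0, 0.16], "jaw":0.005}])

```text
clock: 16.68
tool_pos: [0.4292, -0.0816, 0.2111]
orientation: [-180.0, -0.0, 162.3]
force: [1.1, -2.1, -1.9]
opening: 0.0119
gripper_force: 30.0
```

Emit:
drive_effector(plan=[{"d":[0, 0, 0.08], "jaw":0.005}, {"d":[0, 0, 0.16], "jaw":0.005}, {"d":[0, 0, 0.16], "jaw":0.005}])

```text
clock: 17.05
tool_pos: [0.4292, -0.0816, 0.2072]
orientation: [-180.0, -0.0, 162.3]
force: [0.8, -1.3, -2.1]
opening: 0.0119
gripper_force: 30.0
```

Scaled: 0.004 m is 0.16, 0.002 m is 0.08.

Emit:
drive_effector(plan=[{"d":[0, 0, 0.08], "jaw":0.005}, {"d":[0, 0, 0.16], "jaw":0.005}, {"d":[0, 0, 0.16], "jaw":0.005}])

```text
clock: 17.42
tool_pos: [0.4292, -0.0816, 0.2032]
orientation: [-180.0, -0.0, 162.3]
force: [0.6, -3.1, -1.4]
opening: 0.0114
gripper_force: 30.0
```

Emit:
drive_effector(plan=[{"d":[0, 0, 0.04], "jaw":0.005}, {"d":[0, 0, 0.08], "jaw":0.005}, {"d":[0, 0, 0.08], "jaw":0.005}])

```text
clock: 17.8
tool_pos: [0.4297, -0.0817, 0.2019]
orientation: [180.0, 0.0, 162.3]
force: [-1.9, -3.6, 5.6]
opening: 0.0118
gripper_force: 30.0
```

Scaled: 0.006 m is 0.24, 0.004 m is 0.16.

Emit:
drive_effector(plan=[{"jaw":0.005}, {"jaw":0.005}, {"d":[0, 0, 0.08], "jaw":0.005}, {"d":[0, 0, 0.16], "jaw":0.005}, {"d":[0, 0, 0.24], "jaw":0.005}, {"d":[0, 0, 0.24], "jaw":0.005}])

```text
clock: 18.55
tool_pos: [0.43, -0.0817, 0.1963]
orientation: [180.0, 0.1, 162.3]
force: [-1.2, -1.4, 8.4]
opening: 0.0115
gripper_force: 30.0
```

Emit:
drive_effector(plan=[{"d":[0, 0, 0.04], "jaw":0.005}, {"d":[0, 0, 0.08], "jaw":0.005}, {"d":[0, 0, 0.08], "jaw":0.005}])

```text
clock: 18.92
tool_pos: [0.4309, -0.0818, 0.1961]
orientation: [180.0, 0.2, 162.3]
force: [-5.0, -0.8, 21.3]
opening: 0.0117
gripper_force: 30.0
```

Scaled: -0.0007 m is -0.028.

Emit:
drive_effector(plan=[{"d":[0, 0, -0.028], "jaw":0.005}, {"d":[0, 0, -0.028], "jaw":0.005}, {"d":[0, 0, -0.028], "jaw":0.005}])

```text
clock: 19.3
tool_pos: [0.4307, -0.0817, 0.1962]
orientation: [180.0, 0.2, 162.3]
force: [-2.7, -0.6, 15.5]
opening: 0.0119
gripper_force: 30.0
```

```bash
python3 - <<'E'
from h import *
from k import avg
shift([.43,-.0817,.1955],162.3)
s=avg("side",4)
P=cloud(s);f=s["frame"].astype(int).max(2);x,y,z=[P[...,i] for i in range(3)]
k=(f<110)&(abs(x-.42)<.02)&(abs(y-.016)<.02)&(z>.15)&(z<.18); v,u=np.nonzero(k); print(k.sum(), plane(s,u.mean(),v.mean(),.164).round(4))
save('k6.png',cv2.resize(s['frame'][170:230,245:325],(800,600),interpolation=cv2.INTER_CUBIC))
E
```

```text
tcp [ 0.4307 -0.0817  0.1962] rpy [179.97   0.19 162.32] shift [ 0.0007 -0.0002  0.0007] turn 0.0 clock 19.3 F [-2.67 -0.62 15.54]
24 [0.4222 0.0231 0.164 ]
```

View pics/k6.png

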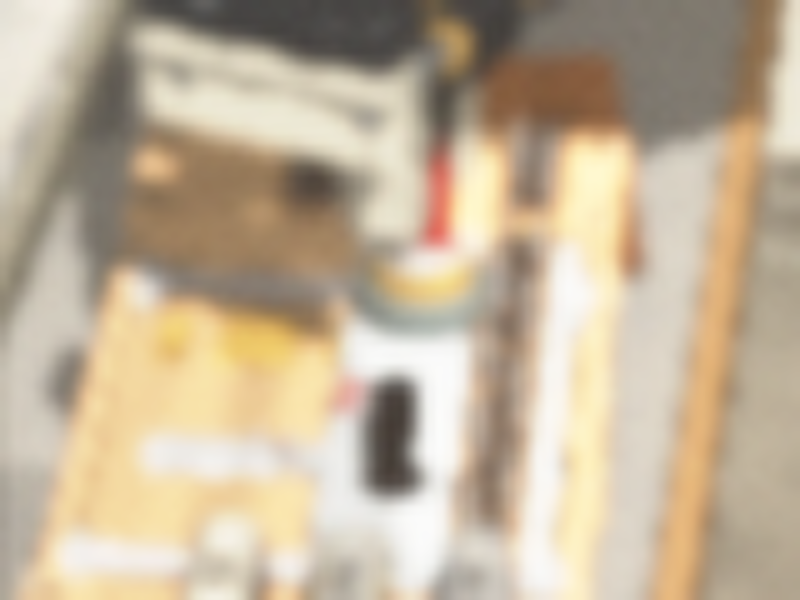

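The collar sits on the barrel at (425,260), pressed down. The deck track runs straight from the front bed road at (535,170) to the blue coach at (475,565). Handing in.

```bash
python3 -c "
from plant import ctrl
print(ctrl.close_job())"
```

```text
the job is handed in; nothing more can be done
None
```

I handed the job in with the deck clicked in line with the blue coach's (front) road and the key home in the barrel, gripped and held down at about 15 N; measured travel matched the full 6 mm, and no verdict came back.

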